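# Hold the unbalanced mixer drum heavy side down

### The arm

A 6-joint arm with a two-finger parallel gripper is mounted at the origin on the work surface. World frame = base frame: x ahead of the robot, y to its left, z up, the work surface at z = 0. Lengths are in mm, angles in degrees, forces in N, time in s.
With the tool pointing down it reaches from about 325 to 925 mm from the base axis. Payload 3.1 kg.
Tool frame: the origin (TCP) lies at the very end of the fingers, on their centre line; the grasp point (between the pads) lies grasp_offset behind it (grasp_offset is the distance from the TCP to the grasp point, in mm); z points along the fingers, y is the line along which they close (so a half turn about z gives the same grasp; the last joint's range is limited). The gripper opens to 85 mm and grips with 20 to 120 N. Pads are 22 mm wide; open, the fingers measure 114 mm over their backs; the gripper's body (76 mm by 85 mm) begins 54 mm behind the grasp point. The pads swing forward as they close: fully open they stand 13 mm farther back than shut.
Start: joints at [-77.303, 12.427, 92.441, -0, 75.132, -6.429], TCP at [204.794, -590.507, 231.3] pointing down, gripper open.
Joint ranges: [-157.48, 157.48], [-44.54, 120.13], [17.64, 146.25], [-64.5, 244.5], [7.68, 150.69], [-147.95, 147.95]. Speed limits (degrees/s): [159.86, 159.86, 180, 180, 180, 180].

### API

Orientations are given as [roll, pitch, yaw] about the fixed x, y, z axes, in that order (R = Rz(yaw) Ry(pitch) Rx(roll)).
In Python, from station import * gives the robot as it stands. Calls block until the motion is done:
- goto(position, orientation): joint-space move of the TCP to a pose.
- move_l(position, attitude=None, speed=150): straight line of the TCP; attitude=None keeps the orientation; speed is the mean speed in mm/s.
- move_j(angles): joint-space move.
- grip(opening, squeeze=None): finger opening in mm; squeeze is the grip in N (None keeps the last); returns when the fingers have stopped.
- wait(seconds).
- solve_ik(position, orientation): joint angles nearest the present ones, or None.
- get_obs(): the state.
- get_image(name): name is "side" or "top"; returns the picture (400x640x3 uint8, red, green, blue); there is no depth.
- get_calibration(name): a dict with "fx", "fy", "cx", "cy" (pixels), "R" (3x3) and "t" (3): a world point X has camera coordinates R X + t. Camera axes: x right, y down, z forward; pixel columns grow to the right and rows downward; lengths in mm; the calibration is good to about 2 mm. A picture is of the moment at which its call begins. get_calibration takes no time and is no camera call.
A pose or a line that the arm cannot do raises Unreachable and nothing moves.
- sign_off(): hands the job in; it is judged then, once.
Trained networks look in the newest picture that a camera, given by its name, has taken for a name from the list of things; names that differ only in an ending like _2 or _b are one class to them, and where a whole thing is asked for, a point or a joint stands for the part that bears it (a point fixed in the world has none). Each returns a list of dicts, best first, with "score" (0 to 1); they miss things now and then, are a little off and sometimes report something else, mostly with a low value. They report only what shows in the picture. A call takes as long as a camera call.
- spot_in(name, camera): "extent" ([centre column, centre row, width, height] in pixels, round what is visible of it).
- regions_of(name, camera): "region" (400x640 bool, what is visible of it) and "extent" ([centre column, centre row, width, height] in pixels, round what is visible of it).
The state is a dict: "t": time; "joint_pos": joint angles; "qvel": joint speeds; "effort": joint torques, N m; "tcp_pos": TCP position; "ee_rot": TCP orientation; "wrist_force": force on the tool from outside, world axes, zero at the start; "moment": the same for the moment, N m; "grip_width": finger opening in mm; "grip_force": force on a finger pad.
Only numpy, scipy, OpenCV 4.12 (cv2) and the standard library are available. Lean on these libraries where they do the work, as an engineer would, in place of code of your own. Each camera call takes 0.05 s, during which the arm holds its last target. There are 200 camera calls.

### The job

The closed drum of the hand-cranked sample mixer is loaded unevenly, and nothing on the outside shows where. Take hold of its orange crank handle, turn the drum to find its heavy side by feel, then turn the heavy side straight down, to within about 20 degrees, so that I can clip a balance weight on at the top. Finish while still gripping the crank handle and holding the drum still there, and do not disturb the petri dishes, the slide box and the amber jar beside it.

Things in the scene. Friction and masses are not known exactly. Their poses are not given: they have to be found in the camera images.
- stand: bench stand of the mixer, screwed down: grey base plate 170 x 170 x 14 mm with a white column 190 mm high behind the drum. Origin on the bench under the middle of the drum; its x axis is level and runs along the drum's axle, away from the crank side (the handle is on its -x side, the column on its +x side); z up. The axle is 145 mm above the bench
- crank_centre (a point): point on the axle's line, 145 mm above the bench and 105 mm to -x from the drum's middle: the centre of the vertical circle, radius 55 mm, on which the middle of the crank handle travels. Nothing solid is here
- drum: closed white drum with blue rims, 140 mm across, 60 mm wide, axle level. Origin at its middle; x axis along the axle (as the stand's x), z axis from the axle towards the crank handle, where an orange stripe crosses the rim. Turns endlessly either way, with the handle. Inside, 0.4 to 0.6 kg is fixed 45 mm off the axle at an angle that differs every time; handle and drum alone are balanced
- axle (a point): the drum's middle, on the axle. Torques about it: the hidden load, 0.18 to 0.25 N m at most, when level with the axle; the bearing's steady drag, 0.31 N m (5.6 N at the handle), more than the load, so that the drum stays wherever it is left. Turning takes the drag plus the load as the heavy side rises, the drag less the load as it sinks: 1 to 10 N at the handle
- handle: orange round crank grip, 22 mm across, 50 mm long, parallel to the axle, on a thin 10 mm steel pin 55 mm off the axle; turns freely on its pin. Origin at its middle, which is 75 mm in front of the drum's face. Grip it across, from above; 90 to 200 mm above the bench. Feel the force while turning slowly: with the drum stopped the drag hides it, more so after a quick stop
- dishes: stack of three clear petri dishes, 88 mm across, 41 mm high, loose; origin under its centre. Leave alone
- slide_box: blue slide box, 85 x 100 x 32 mm, loose; origin under its centre. Leave alone
- bottle: amber jar with a black cap, 48 mm across, 90 mm high, loose; origin under its centre. Leave alone

How it is judged (in metres and radians):
At the end, for the whole second after the job is handed in: the load hidden in the drum is straight below the axle to within 21 degrees, the drum is still (under 0.1 rad/s), the fingers grip the crank handle with more than 3 N, and dishes, slide box and jar are within 15 mm of where they stood (angle between core_c0's own z axis and vertical below 0.37 rad and contact force between the fingers and handle above 3 N and angular speed of drum below 0.1 rad/s and distance of each of dishes, slide_box, bottle from where it was at the start of the episode below 0.015 m); the arm keeps its last pose, push and grip.
It fails at once if petri dishes, slide box or jar knocked away (distance of any of dishes, slide_box, bottle from where it was at the start of the episode above 0.03 m).
It also fails if it takes over 64 s, if anything falls off the work surface, if the arm or the gripper's body presses on something with over 40 N, if the wrist force passes 120 N, or if a joint passes its speed limit or range.

## Working session

There is one attempt and no reset: what is moved stays moved. The work goes in short steps, each a Python script; the robot and the scene stay as the last script left them, time stands still between calls to the robot, and variables do not carry over. Pictures are saved under pics/ and viewed, at most 10 in all, crops included, and the job is handed in when it is done.

```bash
mkdir -p pics; ls; python3 - <<'E'
from station import *
import cv2
for n in ("side","top"):
    im=get_image(n); cv2.imwrite(f"pics/{n}0.png",im[:,:,::-1])
    c=get_calibration(n); print(n,c)
    for o in ("handle","drum","stand","dishes","slide_box","bottle"):
        print(o,[(round(d["score"],2),[round(float(v),1) for v in d["extent"]]) for d in spot_in(o,n)[:2]])
o=get_obs(); print(o)
E
```

```text
pics
side {'fx': 409.43440359865934, 'fy': 409.43440359865934, 'cx': 316.3995047485792, 'cy': 198.42102746923354, 'R': array([[ 0.93979082, -0.34174805, -0.0012156 ],
       [-0.21619924, -0.59177532, -0.77656929],
       [ 0.26467168,  0.73007551, -0.63003068]]), 't': array([-570.47868751,  281.14985988,  823.04989204])}
handle [(0.54, [252.5, 216.6, 24.7, 17.6])]
drum [(0.92, [285.2, 216.2, 87.8, 70.1]), (0.35, [250.2, 217.1, 24.3, 18.3])]
stand [(0.76, [304.6, 235.4, 126.3, 114.2])]
dishes [(0.57, [243.9, 215.1, 33.5, 32.6])]
slide_box [(0.69, [341.9, 351.4, 66.0, 68.8])]
bottle [(0.89, [381.9, 287.5, 24.3, 44.3])]
top {'fx': 378.44879120476975, 'fy': 378.44879120476975, 'cx': 324.2001398155607, 'cy': 200.25489909516847, 'R': array([[-0.00513237, -0.99915238,  0.04084324],
       [-0.99639567,  0.0016513 , -0.08481127],
       [ 0.08467194, -0.04113131, -0.99555958]]), 't': array([ 12.0484481 , 609.0549591 , 831.18810756])}
handle [(0.76, [338.6, 273.1, 20.3, 28.8])]
drum [(0.72, [329.9, 235.6, 80.1, 97.1])]
stand [(0.93, [320.0, 220.9, 90.3, 134.2])]
dishes [(0.77, [240.2, 258.4, 42.2, 40.9])]
slide_box [(0.7, [435.9, 220.2, 56.5, 44.4])]
bottle [(0.95, [397.4, 163.9, 27.5, 23.0])]
{'t': 0.7, 'joint_pos': array([-7.73037227e+01,  1.24243594e+01,  9.24388357e+01,  9.92812655e-04,
        7.51339751e+01, -6.42919777e+00]), 'qvel': array([-0.0564422 ,  0.01610489,  0.09665795,  0.00389188, -0.1367461 ,
        0.0257226 ]), 'effort': array([ 1.61497354e-05, -3.96733439e+01, -3.04163969e+01, -1.18704011e-04,
        8.33690447e-04,  4.24402529e-06]), 'tcp_pos': array([ 204.79854002, -590.51874688,  231.3536704 ]), 'ee_rot': array([ 1.79997080e+02, -6.36684275e-04,  1.91252204e+01]), 'wrist_force': array([ 0.47052861,  0.32466133, -0.93012982]), 'moment': array([-0.00278149,  0.0392692 , -0.04006216]), 'grip_force': 0.0, 'grip_width': 85.24471753958296}
```

```bash
python3 - <<'E'
import cv2,numpy as np
a=cv2.imread("pics/side0.png")[130:310,200:410]; b=cv2.imread("pics/top0.png")[140:320,220:460]
a=cv2.resize(a,None,fx=1.9,fy=3*.9*.7,interpolation=cv2.INTER_CUBIC)
b=cv2.resize(b,(399,300)); 
h=max(a.shape[0],b.shape[0])
p=lambda i:cv2.copyMakeBorder(i,0,h-i.shape[0],0,0,cv2.BORDER_CONSTANT)
cv2.imwrite("pics/c0.png",np.hstack([p(a),p(b)]))
E
```

```text
(no output)
```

View pics/side0.png

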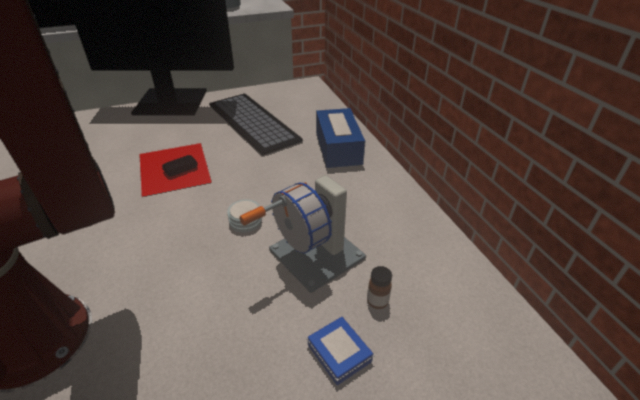

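View pics/top0.png

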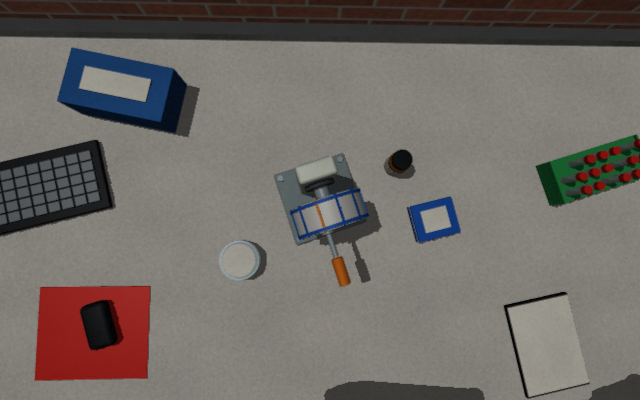

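The side view shows the orange handle at about (252,215), near the top of its circle and in front of the drum. The top view has it at (341,271), with base plate corners near (276,175), (343,154) and (299,243). I'll zoom in on the corners.

```bash
python3 - <<'E'
import cv2,numpy as np
b=cv2.imread("pics/top0.png")[145:295,265:385]
a=cv2.imread("pics/side0.png")[170:300,230:375]
b=cv2.resize(b,None,fx=3,fy=3,interpolation=cv2.INTER_CUBIC);a=cv2.resize(a,None,fx=3,fy=3,interpolation=cv2.INTER_CUBIC)
a=cv2.copyMakeBorder(a,0,60,0,0,cv2.BORDER_CONSTANT)
cv2.imwrite("pics/c1.png",np.hstack([b,a]))
for n in("side","top"):
    im=cv2.imread(f"pics/{n}0.png"); h=cv2.cvtColor(im,cv2.COLOR_BGR2HSV)
    m=cv2.inRange(h,(5,170,100),(18,255,255))
    k,l,s,c=cv2.connectedComponentsWithStats(m)
    for i in range(1,k):
        if s[i,4]>25:
            p=np.argwhere(l==i)[:,::-1].astype(np.float32); print(n,s[i],c[i],cv2.minAreaRect(p))
E
```

```text
side [241 207  23  13 111] [252.6036036  212.89189189] ((252.05174255371094, 213.1206817626953), (5.25225830078125, 22.58470916748047), 66.80140686035156)
top [316 205   8  22  34] [319.82352941 215.61764706] ((319.79998779296875, 215.4000244140625), (22.135942459106445, 1.2649110555648804), 71.56504821777344)
top [332 257  17  29 277] [340.17689531 271.23104693] ((340.5000305175781, 271.5), (27.828041076660156, 10.119288444519043), 71.56504821777344)
```

View pics/c1.png

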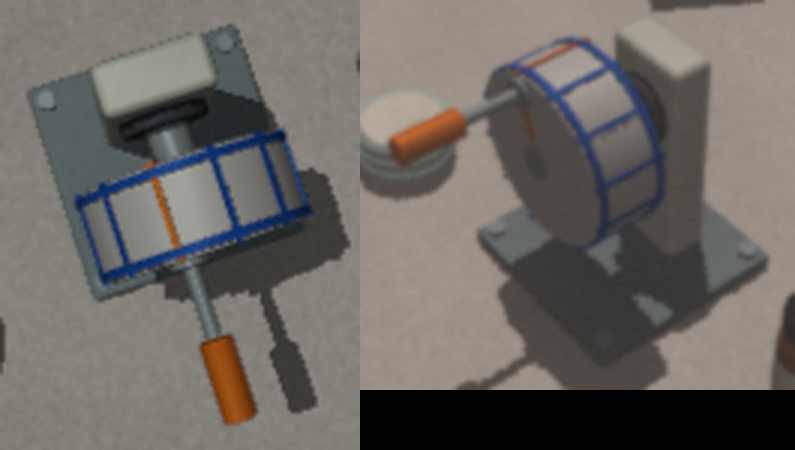

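```bash
cat > fit.py <<'E'
from station import *
import numpy as np
from scipy.optimize import least_squares
C={n:get_calibration(n) for n in("side","top")}
def proj(n,X):
    c=C[n]; p=c["R"]@X+c["t"]; return np.array([c["fx"]*p[0]/p[2]+c["cx"],c["fy"]*p[1]/p[2]+c["cy"]])
def W(v,X):
    c,s=np.cos(v[2]),np.sin(v[2]); return np.array([v[0]+c*X[0]-s*X[1],v[1]+s*X[0]+c*X[1],X[2]])
def hd(phi,dx=0): return np.array([-105+dx,-55*np.sin(phi),145+55*np.cos(phi)])
P=85
obs=[("top",(P,P,14),(274.5,176)),("top",(P,-P,14),(343.3,153.3)),("top",(-P,P,14),(297.3,245)),
("side",(-P,P,14),(270,249.3)),("side",(P,-P,14),(365.7,257.3)),("side",(-P,-P,14),(311,291.7)),
("top",None,(340.3,271.5)),("side",None,(252.8,215.3))]
def f(v): return np.concatenate([proj(n,W(v,hd(v[3]) if X is None else X))-u for n,X,u in obs])
for y0 in(0.3,):
    r=least_squares(f,[600,0,y0,0.0],loss="soft_l1"); v=r.x
    print(v[:2],np.degrees(v[2:]),r.cost); print(f(v).round(1)); print("handle",W(v,hd(v[3])),"centre",W(v,(-105,0,145)))
E
python3 fit.py
```

```text
[611.37719311  14.62859369] [ 18.80840408 -10.02219987] 53.028832718646996
[  0.4   0.7   1.3   0.1   1.5   2.2  -3.1  -1.    0.4  -1.2  -1.    0.5
  -0.6 -23.6  19.4  -5.7]
handle [508.89804634 -10.16335431 199.16072185] centre [511.98398518 -19.22388356 145.        ]
```

The large handle residual suggests the plate isn't centred under the drum, since the drum sits at its front edge. I'll free that offset.

```bash
sed -i 's/W(v,hd(v\[3\]) if X is None else X)/W(v,hd(v[3]) if X is None else np.add(X,(v[4],0,0)))/; s/\[600,0,y0,0.0\]/[600,0,y0,0.0,30]/' fit.py; cat >> fit.py <<'E'
print("off",v[4])
for n in C:
    for nm,X in(("drum",(0,0,145)),("tip",hd(v[3],-25)),("butt",hd(v[3],25)),("rimtop",(-30,0,215))): print(n,nm,proj(n,W(v,X)).round(1))
# neighbours from spot (top, mid-height)
for nm,px,z in(("dishes",(240.2,260),41),("box",(435.9,219),32),("jar",(399,163),60)):
    c=C["top"]; d=c["R"].T@np.array([(px[0]-c["cx"])/c["fx"],(px[1]-c["cy"])/c["fy"],1]); o=-c["R"].T@c["t"]; print(nm,o+d*(z-o[2])/d[2])
h=W(v,hd(v[3]))
E
python3 fit.py
```

```text
[573.83591973   2.54706658] [  18.50818217  -22.22478696 2397.46553711] 5.6529058894778235
[-0.  -0.4  1.  -0.7  0.7  1.1 -2.3 -1.8  1.  -1.6 -0.5 -0.2 -0.  -0.5
 -0.4  0.4]
handle [467.66290272 -11.05685033 195.91388714] centre [474.26669481 -30.78414174 145.        ]
off 41.84366732561448
side drum [301.5 218.3]
side tip [241.5 221. ]
side butt [263.  210.6]
side rimtop [288.8 198.6]
top drum [330.6 213.1]
top tip [344.8 284.4]
top butt [335.7 257.7]
top rimtop [338.5 227.3]
dishes [477.72004601 194.07186259  41.        ]
box [ 565.52019632 -242.75659701   32.        ]
jar [ 688.49969903 -154.41996486   60.        ]
```

```bash
cat > go.py <<'E'
from fit import *
import cv2
ori=[180,0,float(np.degrees(v[2]))]
goto([420,-150,320],ori)
goto([h[0],h[1],300],ori)
move_l([h[0],h[1],h[2]-grasp_offset],speed=150)
o=get_obs();print(o["t"],o["tcp_pos"],o["wrist_force"])
grip(15,50)
o=get_obs();print(o["t"],o["tcp_pos"],o["wrist_force"],o["grip_width"],o["grip_force"],o["ee_rot"])
p=[cv2.resize(get_image(n)[150:320,200:400],None,fx=2,fy=2,interpolation=cv2.INTER_CUBIC) for n in C]
cv2.imwrite("pics/g.png",np.hstack(p)[:,:,::-1])
E
python3 go.py | tail -4
```

```text
box [ 565.52019632 -242.75659701   32.        ]
jar [ 688.49969903 -154.41996486   60.        ]
4.1167 [468.50447704 -11.57014605 178.25945601] [ 0.46443854 -0.79866606 -0.23590505]
4.725 [467.93874304 -11.19694813 177.55499627] [-0.12005992 -1.13282921  2.18611564] 20.469616040321675 48.78039300441742 [ 1.79967111e+02 -2.77304940e-02  1.85070117e+01]
```

View pics/g.png

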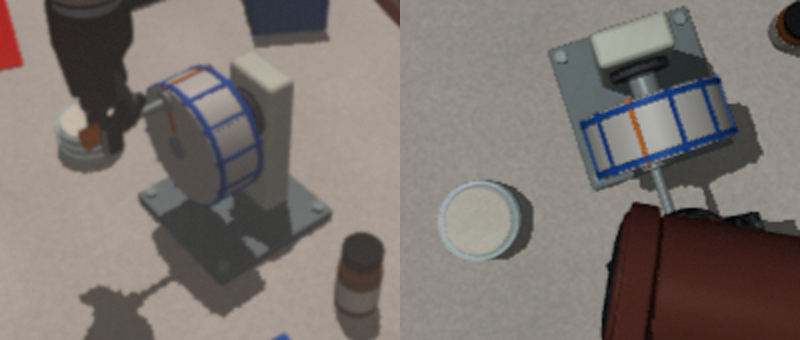

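The handle is in the grip: the fingers stopped at 20.5 mm with 49 N. Next I'll try a short arc and sample the state from a background thread while it moves.

```bash
cat > turn.py <<'E'
from fit import *
import threading
def pt(phi): q=W(v,hd(phi)); return [q[0],q[1],q[2]-grasp_offset]
ey=np.array([-np.sin(v[2]),np.cos(v[2]),0])
def ft(o):  # angle from tcp, tangential/radial/axial force on tool
    d=o["tcp_pos"]-np.array(W(v,(-105,0,145-grasp_offset))); ph=np.arctan2(-d@ey,d[2])
    t=-ey*np.cos(ph)+np.array([0,0,-np.sin(ph)]); r=-ey*np.sin(ph)+np.array([0,0,np.cos(ph)])
    F=o["wrist_force"]; ax=np.array([ey[1],-ey[0],0])
    return [o["t"],np.degrees(ph),F@t,F@r,F@ax,np.hypot(d@ey,d[2])]
E
cat > t1.py <<'E'
from turn import *
S=[];run=True
def samp():
    while run:
        try: S.append(ft(get_obs()))
        except Exception as e: S.append(repr(e)); return
a=v[3]
th=threading.Thread(target=samp); th.start()
for k in range(1,6):
    move_l(pt(a+np.radians(4*k)),speed=25)
    print("END",np.round(ft(get_obs()),2))
run=False; th.join(); print(len(S)); [print(np.round(s,2) if not isinstance(s,str) else s) for s in S[::max(1,len(S)//25)]]
wait(0.3); print(np.round(ft(get_obs()),2))
E
python3 t1.py | sed -n '/END/,$p'
```

```text
END [  5.12 -20.9   -6.54   2.95   1.8   55.23]
END [  5.42 -17.58  -6.92   2.58   2.91  55.04]
END [  5.72 -13.56  -7.12   1.88   1.22  54.83]Traceback (most recent call last):
  File "t1.py", line 11, in <module>
    print("END",np.round(ft(get_obs()),2))
                            ~~~~~~~^^
KeyError: 't'
```

Threads corrupt the link, but readings taken at segment ends are still in motion and look consistent. I'll do a full slow turn that way.

```bash
pgrep -fa t1.py; cat > t2.py <<'E'
from turn import *
import sys
o=get_obs(); print("START",np.round(ft(o),2))
a=np.radians(ft(o)[1]); S=[]
for k in range(1,73):
    move_l(pt(a+np.radians(5*k)),speed=32)
    o=get_obs(); S.append(ft(o)+[float(np.abs(o["qvel"]).max()),o["grip_width"]])
    if abs(S[-1][3])>45: print("radial!"); break
S=np.array(S); np.save("fwd.npy",S)
print(np.round(S[::4],2))
p=np.radians(S[:,1]); A=np.c_[np.ones_like(p),np.sin(p),np.cos(p)]
for m in (S[:,6]>0,S[:,6]>2):
    c,*_=np.linalg.lstsq(A[m],S[m,2],rcond=None); print(m.sum(),c,"rms",np.std(A[m]@c-S[m,2]),"amp",np.hypot(c[1],c[2]))
E
python3 t2.py | sed -n '/START/,$p'
```

```text
START [ 6.02 -9.47 -8.92  1.16  2.02 54.66]
[[ 6.2800e+00 -7.9000e+00 -7.0200e+00  8.9000e-01  2.2100e+00  5.4560e+01
   1.3000e-01  2.0430e+01]
 [ 7.4800e+00  1.3270e+01 -4.8600e+00 -8.3000e-01  2.3000e+00  5.3650e+01
   1.0000e-01  2.0220e+01]
 [ 8.6800e+00  3.4150e+01 -4.7000e+00 -3.1300e+00  1.9000e+00  5.2900e+01
   2.1000e-01  2.0590e+01]
 [ 9.8800e+00  5.5120e+01 -1.2800e+00 -5.0700e+00  2.5600e+00  5.2430e+01
   1.8000e-01  2.0370e+01]
 [ 1.1080e+01  7.6120e+01  2.6000e-01 -4.2400e+00  1.7800e+00  5.2280e+01
   1.0000e-01  1.9960e+01]
 [ 1.2280e+01  9.6910e+01  1.6600e+00 -5.0000e+00  2.5200e+00  5.2460e+01
   1.3000e-01  2.0510e+01]
 [ 1.3480e+01  1.1732e+02  8.0000e-01 -5.2700e+00  1.7200e+00  5.3000e+01
   1.4000e-01  2.0690e+01]
 [ 1.4680e+01  1.3692e+02  2.3000e-01 -7.0000e+00 -3.5000e-01  5.3760e+01
   1.6000e-01  2.0360e+01]
 [ 1.5880e+01  1.5555e+02 -9.0000e-02 -6.3200e+00 -1.0700e+00  5.4620e+01
   1.2000e-01  2.0440e+01]
 [ 1.7080e+01  1.7611e+02 -3.8000e-01  2.2700e+00  1.7800e+00  5.5370e+01
   1.2000e-01  2.0850e+01]
 [ 1.8270e+01 -1.6366e+02 -1.6800e+00  9.2800e
[... 300 characters left out ...]
00e+00  5.8500e+00  5.7620e+01
   9.0000e-02  2.0480e+01]
 [ 2.3080e+01 -8.4890e+01 -5.9200e+00  5.0800e+00  6.0000e+00  5.7500e+01
   1.0000e-01  2.0310e+01]
 [ 2.4280e+01 -6.5660e+01 -4.9100e+00  4.0300e+00  5.3200e+00  5.7090e+01
   1.0000e-01  2.0330e+01]
 [ 2.5480e+01 -4.6520e+01 -6.6800e+00  8.1000e-01  4.9500e+00  5.6430e+01
   1.1000e-01  2.0430e+01]
 [ 2.6680e+01 -2.7390e+01 -7.2400e+00 -1.2300e+00  5.4600e+00  5.5600e+01
   1.4000e-01  2.0360e+01]]
72 [-2.77242201  2.85398132 -2.60145578] rms 0.8800808319382531 amp 3.8617070809029457
0 [0. 0. 0.] rms nan amp 0.0
  ret = _var(a, axis=axis, dtype=dtype, out=out, ddof=ddof,
  arrmean = um.true_divide(arrmean, div, out=arrmean,
  ret = ret.dtype.type(ret / rcount)
```

```bash
cat > t3.py <<'E'
from turn import *
F=np.load("fwd.npy"); p=np.radians(F[:,1]); Y=-F[:,5]*np.sin(p); Z=F[:,5]*np.cos(p)
c=np.linalg.lstsq(np.c_[2*Y,2*Z,np.ones_like(Y)],Y*Y+Z*Z,rcond=None)[0]; print("CENTRE",c[:2],"R",np.sqrt(c[2]+c[0]**2+c[1]**2))
v[0]+=ey[0]*c[0]; v[1]+=ey[1]*c[0]; dz=c[1]
def P(phi): q=pt(phi); return [q[0],q[1],q[2]+dz]
def ft2(o): o=dict(o); o["tcp_pos"]=o["tcp_pos"]-np.array([0,0,dz]); return ft(o)
E
cat > t4.py <<'E'
from t3 import *
a=np.radians(ft2(get_obs())[1]); S=[]
for k in range(1,21):
    b=a-np.radians(18*k)
    move_l(P(b+np.radians(6)),speed=60); f1=ft2(get_obs())[2]
    move_l(P(b),speed=9)
    q=np.array([ft2(get_obs()) for _ in range(4)]); S.append(list(q.mean(0))+[f1])
    if k==1: print(q[:,:4])
    if abs(S[-1][3])>45: print("radial!"); break
S=np.array(S); np.save("rev.npy",S); print(np.round(S,2))
p=np.radians(S[:,1]); A=np.c_[np.ones_like(p),np.sin(p),np.cos(p)]
for col in(2,6):
    c,*_=np.linalg.lstsq(A,S[:,col],rcond=None); print(c,"rms",np.std(A@c-S[:,col]),"amp",np.hypot(c[1],c[2]),"down phi",180-np.degrees(np.arctan2(c[2],c[1])))
E
python3 t4.py | sed -n '/CENTRE/,$p'
```

```text
CENTRE [ 2.56336649 -0.63810334] R 54.96770600204168
[[ 28.7583     -27.58389347   1.87156802  -3.63921723]
 [ 28.7583     -27.58389347   1.87156802  -3.63921723]
 [ 28.7583     -27.58389347   1.87156802  -3.63921723]
 [ 28.7583     -27.58389347   1.87156802  -3.63921723]]
[[ 2.8760e+01 -2.7580e+01  1.8700e+00 -3.6400e+00  3.4300e+00  5.5070e+01
  -2.0200e+00]
 [ 2.9890e+01 -4.5910e+01  1.7500e+00 -3.5100e+00  2.8600e+00  5.5090e+01
  -1.5000e+00]
 [ 3.1020e+01 -6.4110e+01  1.0800e+00 -2.5300e+00  4.0300e+00  5.5120e+01
  -1.6400e+00]
 [ 3.2160e+01 -8.1990e+01  1.3200e+00 -1.0800e+00  5.8500e+00  5.5130e+01
  -3.1700e+00]
 [ 3.3290e+01 -9.9980e+01  2.8500e+00 -8.7000e-01  5.1600e+00  5.5120e+01
  -3.2100e+00]
 [ 3.4420e+01 -1.1793e+02  3.5800e+00 -4.3000e-01  5.4300e+00  5.5130e+01
  -3.3600e+00]
 [ 3.5560e+01 -1.3564e+02  5.2000e+00 -3.1900e+00  4.9600e+00  5.5160e+01
  -1.1800e+00]
 [ 3.6690e+01 -1.5305e+02  5.2300e+00 -3.6100e+00  5.4700e+00  5.5200e+01
   8.0000e-01]
 [ 3.7830e+01 -1.7005e+02  7.1600e+00 -6.0100e+00  4.9200e+00  5.5210e+01
   2.6500e+00]
 [ 3.8960e+01  1.7340e+02
[... 477 characters left out ...]
e+00  5.4740e+01
   2.0100e+00]
 [ 4.5760e+01  6.4050e+01  6.6700e+00  2.4600e+00  7.5300e+00  5.4780e+01
   1.7200e+00]
 [ 4.6890e+01  4.5790e+01  5.3100e+00  2.2600e+00  6.0700e+00  5.4800e+01
   1.3300e+00]
 [ 4.8020e+01  2.7560e+01  4.2900e+00  1.5800e+00  4.8800e+00  5.4800e+01
   1.7000e-01]
 [ 4.9160e+01  9.0100e+00  3.7200e+00  2.0400e+00  5.8900e+00  5.4810e+01
   3.1000e-01]
 [ 5.0290e+01 -9.4700e+00  2.4400e+00  2.6500e+00  4.9600e+00  5.4840e+01
   2.8000e-01]]
[ 5.05034691  2.85875528 -2.22233512] rms 0.3894692739415586 amp 3.620946720768519 down phi 217.86072962554567
[ 0.78655256  3.15897232 -1.64565523] rms 1.0511735550707892 amp 3.5619218510428006 down phi 207.51709779435726
```

Both directions agree: heavy side down with the handle at about 218° (slow reverse) or 222° (forward). The target is phi ≈ -141°.

```bash
cat > t5.py <<'E'
from t3 import *
import cv2
o=get_obs(); a=ft2(o)[1]; tgt=-142.
for b in np.linspace(a,tgt,12)[1:]: move_l(P(np.radians(b)),speed=45)
f=ft2(get_obs()); print("NOW",np.round(f,2))
if f[0]<59 and abs(f[1]+141)>3: move_l(P(np.radians(tgt-(f[1]+141))),speed=15)
wait(0.2); o=get_obs(); print(np.round(ft2(o),2),o["grip_force"],o["grip_width"],np.abs(o["qvel"]).max())
p=[cv2.resize(get_image(n)[150:320,200:400],None,fx=2,fy=2,interpolation=cv2.INTER_CUBIC) for n in C]
cv2.imwrite("pics/e.png",np.hstack(p)[:,:,::-1])
E
python3 t5.py | sed -n '/NOW/,$p'
```

```text
NOW [  54.77 -142.73    1.09   -4.18    5.39   55.17]
[  54.97 -142.72   -0.25   -3.99    5.97   55.16] 51.422536969184875 20.536330101933494 0.06969929487058547
```

View pics/e.png

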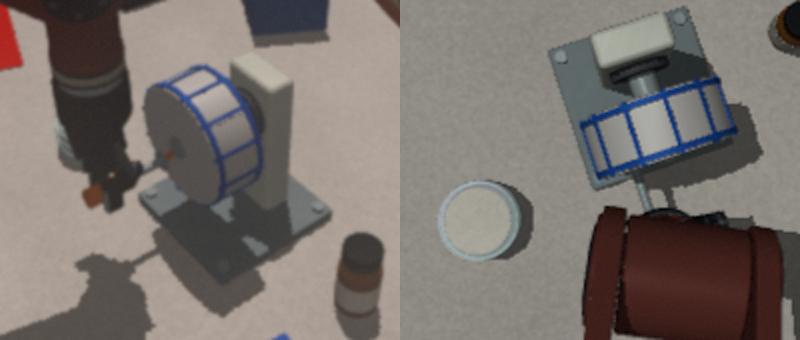

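The picture shows the handle held low on the dishes' side, at about (95,190) in the crop. The drum has turned with it, and the dishes and jar haven't moved.

```bash
python3 -c "
from station import *
print(sign_off())"
```

```text
the job is handed in; nothing more can be done
None
```

I turned the drum's heavy side straight down, to within an estimated 5°, and handed the job in at about 55 s with the drum still, the handle gripped at about 51 N, and the dishes and jar where they were in the last picture (the slide box was mostly out of that view).

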